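Start a large coffee at the kitchenette

TASK

Make a large coffee: first switch on the power strip by pressing down the raised end of its red rocker, then press the coffee machine's green on/off key all the way in so that it stays in, then press the large-cup key fully down and let it come up again. Work by pressing only: leave the small-cup key alone, and do not pick up or shift the strip, the cups, the coffee jug or the plant.

Things in the scene. Friction and masses are not known exactly. Their poses are not given: they have to be found in the camera images.
- strip: loose black power strip with silver end caps, 300 long (its x) x 60 wide x 42 mm high, 0.5 to 0.9 kg; origin at the centre of its underside, z up. Red rocker at its -x end, pivot 105 mm from the origin; then four round sockets towards +x, the second with a flat white plug (20 mm above the top face), the fourth with a white charger block (32 mm above it)
- rocker (a joint): red rocker of the strip, 34 long (along the strip) x 24 mm wide, two faces in a shallow V tipping about the middle: 0 = off, the outer face (to the strip's -x end, white stroke on it) raised; 0.28 rad = on, that face pressed level. Stays where left. 3 to 4 N on the raised end turns it; that end goes down 5 mm and when down is still 4 mm above the strip's top face
- rocker_on (a point): point on the rocker's raised outer face, 13 mm from its middle: press here to switch on (moves with the rocker; 50 mm above the worktop when off, 46 mm when on). The strip goes on 32 mm beyond this point
- machine: capsule coffee machine, red and black, fixed, 280 deep (its x) x 150 wide x 225 mm high; origin at the centre of its underside, spout side at -x, clear water tank at +x. On top, 90 mm from the origin towards -x, three round keys in a row along y, 45 mm apart, on a black panel 226.5 mm above the worktop; 72 mm behind the row is the bar of a folded steel bail, 237 mm high
- power_key (a joint): green on/off key, 22 mm diameter, middle of the row: 0 = out (off), 0.004 m = fully in (on). It moves straight down, takes about 3.5 N and stays in where it is left
- power_key_top (a point): centre of the upper face of the green on/off key, 6 mm above the panel when out, 2 mm when in
- large_key (a joint): silver large-cup key, 25 mm diameter, at the machine's -y end of the row, big white cup sign before it: 0 = up, 0.004 m = fully down, moves straight down; sprung, 2 N at first and 4 N when fully down, comes up by itself
- large_key_top (a point): centre of the upper face of the large-cup key, 6 mm above the panel when up
- small_key (a joint): silver small-cup key, 18 mm diameter, at the machine's +y end of the row, small white cup sign before it: 0 = up, 0.004 m = fully down; sprung; not to be pressed
- small_key_top (a point): centre of the upper face of the small-cup key
- cup: white coffee cup, 74 mm diameter, 78 mm high, loose on the machine's drip grille under the spout; origin at the centre of its underside
- tumbler: loose red tumbler, 78 mm diameter, 92 mm high; origin at the centre of its underside
- pot: loose small plant in a white pot, 62 mm diameter, 84 mm high with its leaves; origin at the centre of its underside
- carafe: loose glass coffee jug with black lid and handle (on its +x side, reaching 100 mm from the axis), 124 mm diameter, 128 mm high; origin at the centre of its underside
Things that resemble listed ones, but are neither listed nor needed, are in the scene too. What is shaped like the cup but blue or purple is not meant.

How it is judged (in metres and radians):
On the way, in this order (a step that is already met when the one before it is completed fails the run):
1. the power strip's rocker is switched on (value of joint rocker above 0.22 rad), for 0.1 s.
2. the machine's on/off key is pressed in (value of joint power_key above 0.003 m and value of joint rocker above 0.22 rad), for 0.1 s.
3. the large-cup key is pressed down (all of step 2 and value of joint large_key above 0.003 m), for 0.05 s.
At the end, for the whole second after the job is handed in: The rocker is on (over 0.22 of 0.28 rad), the on/off key is in (over 3 of 4 mm), both cup keys are up again (within 1 mm), the strip is at rest within 30 mm of its start, the cup stands on the grille within 20 mm of its start, and the tumbler, plant and jug are within 30 mm of theirs (all of step 2 and value of joint each of large_key, small_key below 0.001 m and distance of each of strip, tumbler, pot, carafe from where it was at the start of the episode below 0.03 m and z of cup in the frame of machine above 0.036 m and distance of cup from where it was at the start of the episode below 0.02 m and linear speed of strip below 0.02 m/s); the robot touches nothing.
It fails at once if the small-cup key is pressed (value of joint small_key above 0.0025 m).
It fails at once if the on/off key is pressed while the strip is still off (value of joint power_key above 0.0025 m and value of joint rocker below 0.18 rad).
It fails at once if the large-cup key is pressed before the machine is on (value of joint large_key above 0.0025 m and value of joint power_key below 0.0025 m).
It fails at once if the strip is lifted, tipped or shifted (height (world z) of strip above 0.01 m or distance of strip from where it was at the start of the episode above 0.03 m or angle between strip's own z axis and vertical above 0.15 rad).
It fails at once if the coffee cup, tumbler, plant or jug is shifted, tipped or picked up (distance of any of tumbler, pot, carafe from where it was at the start of the episode above 0.03 m or angle between any of tumbler, pot, carafe, cup's own z axis and vertical above 0.3 rad or distance of cup from where it was at the start of the episode above 0.02 m).
It also fails if it takes over 53 s, if anything falls off the work surface, if the arm or the gripper's body presses on something with over 40 N, if the wrist force passes 120 N, or if a joint passes its speed limit or range.

ROBOT

A 6-joint arm with a two-finger parallel gripper is mounted at the origin on the work surface. World frame = base frame: x ahead of the robot, y to its left, z up, the work surface at z = 0. Lengths are in mm, angles in rad, forces in N, time in s.
With the tool pointing down it reaches from about 300 to 775 mm from the base axis. Payload 14.6 kg.
Tool frame: the origin (TCP) lies at the very end of the fingers, on their centre line; the grasp point (between the pads) lies 19 mm behind it; z points along the fingers, y is the line along which they close (so a half turn about z gives the same grasp; the last joint's range is limited). The gripper opens to 85 mm and grips with 20 to 120 N. Pads are 22 mm wide; open, the fingers measure 114 mm over their backs; the gripper's body (76 mm by 85 mm) begins 54 mm behind the grasp point. The pads swing forward as they close: fully open they stand 13 mm farther back than shut.
Start: joints at [1.144, 0.3, 1.521, -0, 1.321, -0.067], TCP at [193.645, 514.773, 231.281] pointing down, gripper open.
Joint ranges: [-3.03, 3.03], [-0.79, 2.21], [0.23, 2.52], [-1.04, 4.18], [0, 3.07], [-2.55, 2.55]. Speed limits (rad/s): [2.22, 2.22, 2.57, 3.14, 3.14, 3.14].

INTERFACE

Orientations are given as a unit quaternion [w, x, y, z].
In Python, from plant import env gives the robot as it stands.
- The arm moves only by the tool drive_tool, never from a script. Its argument "rows" is one flat list of numbers, 5 for each row, row after row: the shift along the tool's x, y, z in mm, then the turn about the tool's z in rad, then the opening, from 0 (shut) to 1 (fully open). A call has 1 to 10 rows; each row shifts and turns the commanded pose from where the row before left it, along the tool's axes as they then stand; what a row does not reach is not made up. A row lasts 1/12 s, in which the tool goes at most 41.7 mm and 7.16 degrees, less where a joint would pass 70% of its speed; a pose out of reach is approached as far as the arm can. A call with a gripper value outside its range is refused whole. The fingers move at their own pace and stop on an object; "force" is the grip in N (left out, the last holds). Time passes only in rows, so rows that do not move let the fingers close. It gives the time, the measured TCP pose, the force, the opening and the grip force at its end, in the units of the state.
- env.get_state(): the state, without advancing time (a new reading comes with each control period).
- env.get_image(name): name is "scene" or "side" or "wrist"; returns (picture, depth): 384x512x3 uint8, red, green, blue; 384x512 float32, mm along the optical axis (not along the pixel's ray), 0 where there is no reading.
- env.camera_params(name): a dict with "K" (3x3 intrinsics, pixels), "T" (4x4, takes a point from camera to world coordinates); the wrist camera has in their place "hand_eye" (4x4, takes a point from camera to tool coordinates, whose origin is the TCP and whose axes are the flange's). Camera axes: x right, y down, z forward; pixel columns grow to the right and rows downward; lengths in mm; the calibration is good to about 2 mm. A picture is of the moment at which its call begins: read the wrist's pose just before it. camera_params takes no time and is no camera call.
- env.hand_in(): hands the job in; it is judged then, once.
Trained networks look in the newest picture that a camera, given by its name, has taken for a name from the list of things; names that differ only in an ending like _2 or _b are one class to them, and where a whole thing is asked for, a point or a joint stands for the part that bears it (a point fixed in the world has none). Each returns a list of dicts, best first, with "confidence" (0 to 1); they miss things now and then, are a little off and sometimes report something else, mostly with a low value. They report only what shows in the picture. A call takes as long as a camera call. They do not tell look-alikes from the thing itself.
- env.find_in(camera, name): "rect" ([left, top, right, bottom] in pixels, round what is visible of it).
- env.landmark_of(camera, name): "position" ([row, column] in pixels: a listed point, or the origin of a listed thing).
The state is a dict: "time_s": time; "qpos": joint angles; "joint_vel": joint speeds; "effort": joint torques, N m; "ee_pos": TCP position; "ee_rot": TCP orientation; "contact_force": force on the tool from outside, world axes, zero at the start; "moment": the same for the moment, N m; "finger_gap": finger opening in mm; "gripper_force": force on a finger pad.
Only numpy, scipy, OpenCV 4.12 (cv2) and the standard library are available. Lean on these libraries where they do the work, as an engineer would, in place of code of your own. Each camera call takes 0.05 s, during which the arm holds its last target. There are 200 camera calls.

## Working session

There is one attempt and no reset: what is moved stays moved. The work goes in short steps, Python scripts to look and compute and a tool call to move; the robot and the scene stay as the last step left them, time stands still between calls to the robot, and variables do not carry over. Pictures are saved under pics/ and viewed, at most 10 in all, crops included, and the job is handed in when it is done.

Besides the shell and the picture viewer there is one more tool, called after "Request:" as a command line: name --argument value ..., lists and objects as JSON in quotes. drive_tool: Moves the arm, as the interface text tells. Its arguments: {"type":"object","properties":{"rows":{"type":"array","items":{"type":"number"}},"force":{"type":"number"}},"required":["rows"]}

```bash
mkdir -p pics
cat > h.py <<'E'
import numpy as np,cv2
from scipy.spatial.transform import Rotation as R
from plant import env
def cam(c):
    p=env.camera_params(c)
    if 'T' in p: return np.array(p['K']),np.array(p['T'])
    s=env.get_state();T=np.eye(4);q=s['ee_rot'];T[:3,:3]=R.from_quat([q[1],q[2],q[3],q[0]]).as_matrix();T[:3,3]=s['ee_pos']
    return np.array(p['K']),T@np.array(p['hand_eye'])
def onplane(c,rc,z,KT=None):
    K,T=KT or cam(c);d=T[:3,:3]@np.linalg.inv(K)@[rc[1],rc[0],1];o=T[:3,3]
    return o+d*(z-o[2])/d[2]
def bydepth(c,rc,D,KT=None):
    K,T=KT or cam(c);r,q=int(round(rc[0])),int(round(rc[1]))
    w=D[max(r-1,0):r+2,max(q-1,0):q+2];w=w[w>0]
    if not len(w): return None
    return T[:3,:3]@(np.linalg.inv(K)@[rc[1],rc[0],1]*np.median(w))+T[:3,3]
E
python3 - <<'E'
from h import *
ims=[]
for c in ['scene','side']:
    I,D=env.get_image(c);cv2.imwrite(f'pics/{c}0.png',I[:,:,::-1]);np.save(f'{c}_D.npy',D)
    for n,z in [('rocker_on',50),('strip',0),('machine',0),('power_key_top',232.5),('large_key_top',232.5),('small_key_top',232.5),('cup',None),('tumbler',0),('pot',0),('carafe',0)]:
        for d in env.landmark_of(c,n)[:3]:
            rc=d['position'];b=bydepth(c,rc,D)
            print(c,n,round(d['confidence'],2),np.round(rc),None if z is None else onplane(c,rc,z).round()[:2],None if b is None else b.round())
E
```

```text
scene rocker_on 0.44 [244. 363.] [432. 202.] [429. 201.  47.]
scene strip 0.59 [285. 329.] [541. 182.] [577. 196.  43.]
scene machine 0.94 [220. 194.] [ 559. -213.] [ 609. -153.   60.]
scene power_key_top 0.41 [128. 211.] [ 463. -217.] [ 463. -217.  233.]
scene large_key_top 0.59 [120. 199.] [ 444. -278.] [  54. -703.    3.]
scene small_key_top 0.51 [136. 225.] [ 481. -154.] [ 474. -161.  228.]
scene small_key_top 0.26 [284. 329.] [737. 257.] [574. 194.  43.]
scene cup 0.95 [197. 266.] None [ 368. -114.   13.]
scene cup 0.73 [193. 213.] None [ 544. -148.  107.]
scene cup 0.56 [180. 236.] None [ 351. -238.   13.]
scene tumbler 0.83 [269. 245.] [615.  10.] [642.  33.  37.]
scene pot 0.9 [222. 295.] [402.   9.] [417.  18.  14.]
scene carafe 0.95 [317. 188.] [783.   1.] [816.  49.  75.]
side rocker_on 0.56 [181. 180.] [429. 215.] [431. 226.  43.]
side strip 0.59 [186. 221.] [550. 212.] [535. 157.  40.]
side machine 0.64 [290. 284.] [ 558. -219.] [ 519. -289.   99.]
side power_key_top 0.45 [234. 253.] [ 469. -259.] [ 468. -259.  233.]
side power_key_top 0.42 [221. 240.] [ 459. -218.] [ 459. -219.  233.]
side large_key_top 0.65 [190. 218.] [ 453. -115.] [526. 157.  30.]
side large_key_top 0.62 [235. 250.] [ 464. -258.] [ 464. -259.  233.]
side small_key_top 0.44 [205. 240.] [ 476. -175.] [ 476. -175.  233.]
side cup 0.97 [284. 246.] None [ 460. -244.   93.]
side cup 0.79 [294. 176.] None [ 333. -161.   25.]
side cup 0.63 [340. 187.] None [ 329. -292.   54.]
side pot 0.82 [245. 186.] [390.   1.] [387. -23.  23.]
```

View pics/scene0.png

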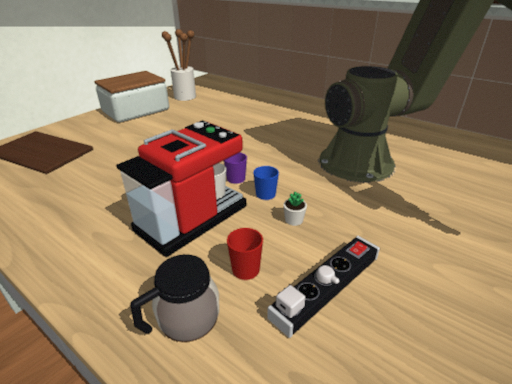

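View pics/side0.png

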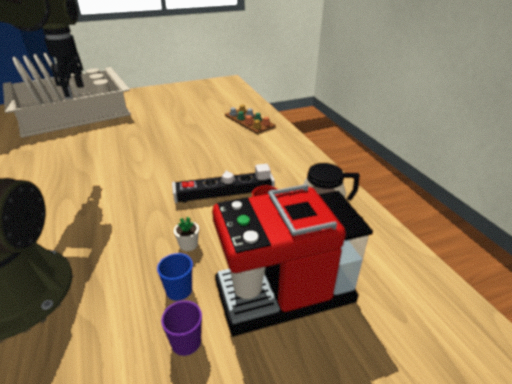

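The scene view shows the strip with its rocker at about (247,358), the machine's keys at (125,198), (129,211) and (135,223), the white cup under the spout at (180,218), and blue and purple look-alike cups at (183,265) and (167,236). In the side view the rocker is at (184,188), the keys are at (205,237) small, (220,243) green and (237,250) large, and the red tumbler is hidden behind the machine. The wrist camera is next.

Run:
```python
from h import *
S=env.get_state();print(np.round(S['ee_pos'],1),np.round(S['ee_rot'],3),S['finger_gap'])
print(env.camera_params('wrist'))
Is={c:cv2.imread(f'pics/{c}0.png') for c in['scene','side']}
def seg(c,box,lo,hi,z,name):
    r0,r1,c0,c1=box;h=cv2.cvtColor(Is[c],cv2.COLOR_BGR2HSV)[r0:r1,c0:c1]
    m=cv2.inRange(h,lo,hi)
    if lo[0]==0 and hi[0]<20 and lo[1]>90: m|=cv2.inRange(h,(170,lo[1],lo[2]),(180,255,255))
    n,l,st,ce=cv2.connectedComponentsWithStats(m)
    for i in range(1,n):
        if st[i,4]>8:
            rc=(ce[i][1]+r0,ce[i][0]+c0);print(c,name,np.round(rc,1),st[i,4],onplane(c,rc,z).round(1)[:2])
seg('scene',(236,262,340,376),(0,120,60),(10,255,255),47,'rocker')
seg('side',(174,195,178,200),(0,120,60),(10,255,255),47,'rocker')
seg('scene',(120,140,200,222),(40,80,40),(85,255,255),232.5,'green')
seg('side',(205,235,228,260),(40,80,40),(85,255,255),232.5,'green')
seg('scene',(115,145,188,235),(0,0,140),(180,60,255),232.5,'silver')
seg('side',(195,250,222,262),(0,0,140),(180,60,255),232.5,'silver')
a=cv2.resize(Is['scene'][110:150,185:240],(400,290),interpolation=3)
b=cv2.resize(Is['side'][195:255,212:272],(400,290),interpolation=3)
d=cv2.resize(Is['scene'][235:275,325:380],(400,290),interpolation=3)
e=cv2.resize(Is['side'][170:205,170:225],(400,290),interpolation=3)
cv2.imwrite('pics/crop1.png',np.vstack([np.hstack([a,b]),np.hstack([d,e])]))
```

```text
[193.6 514.8 231.3] [-0.     0.179  0.984  0.   ] 85.13849032265436
{'K': array([[297.87287133,   0.        , 251.94182928],
       [  0.        , 297.87287133, 186.65359613],
       [  0.        ,   0.        ,   1.        ]]), 'hand_eye': array([[ 1.44396874e-03, -9.63262644e-01, -2.68557244e-01,
         6.76211095e+01],
       [ 9.99998933e-01,  1.33110467e-03,  6.02343826e-04,
        -2.03208494e-01],
       [-2.22737505e-04, -2.68557827e-01,  9.63263538e-01,
        -1.41956873e+02],
       [ 0.00000000e+00,  0.00000000e+00,  0.00000000e+00,
         1.00000000e+00]])}
scene rocker [247.7 358.2] 147 [446. 198.]
side rocker [183.6 187.2] 76 [444.5 197.9]
scene green [129.3 210. ] 55 [ 471.7 -212. ]
side green [219.5 242.9] 143 [ 466.1 -216.9]
scene silver [124.3 198.5] 44 [ 466.6 -257.7]
scene silver [134.2 222.5] 24 [ 474.8 -167.3]
scene silver [140.7 196.3] 29 [ 538.5 -192.1]
side silver [204.1 236.4] 55 [ 470.4 -170.9]
side silver [235.8 250.3] 135 [ 463.1 -260.7]
side silver [241.1 234. ] 18 [ 433.6 -262.5]
```

View pics/crop1.png

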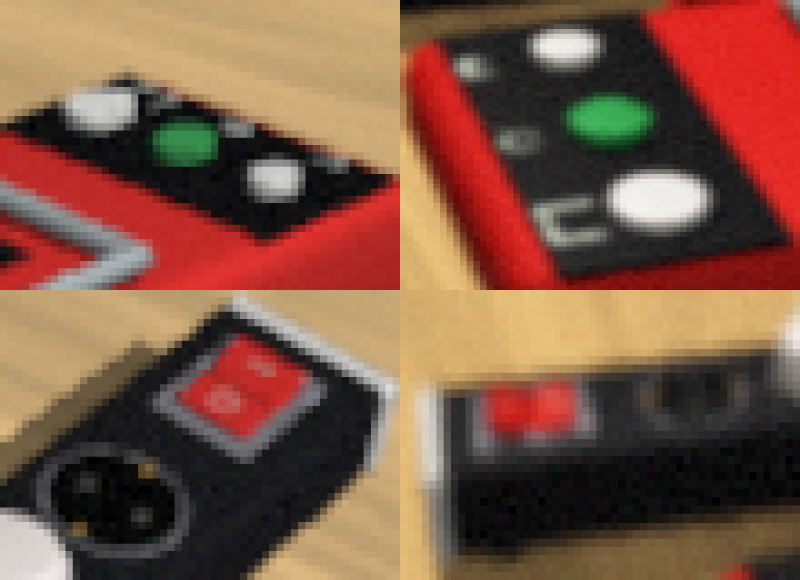

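Request:
drive_tool --rows '[0,0,0,-0.12,0,0,0,0,-0.12,0,0,0,0,-0.12,0,-20,-30,0,0,0,-20,-30,0,0,0,-20,-30,0,0,0,-20,-30,0,0,0,-20,-30,0,0,0,-20,-30,0,0,0,-20,-30,0,0,0]' --force 40

```text
time_s: 1.93
ee_pos: [334.3, 303.3, 231.5]
ee_rot: [0.0, -0.0, 1.0, 0.0]
contact_force: [0.8, 0.2, 0.1]
finger_gap: 0.1
gripper_force: 0.0
```

Request:
drive_tool --rows '[-30,-30,0,0,0,-30,-30,0,0,0,-30,-30,10,0,0,-30,-20,20,0,0,0,0,0,0,0,0,0,0,0,0]'

```text
time_s: 2.43
ee_pos: [451.8, 196.0, 200.6]
ee_rot: [-0.001, 0.001, 1.0, -0.0]
contact_force: [-0.6, 0.2, -0.0]
finger_gap: -0.2
gripper_force: 0.0
```

Run:
```python
from h import *
KT=cam('wrist');I,D=env.get_image('wrist');S=env.get_state();print(S['time_s'],np.round(S['ee_pos'],1),np.round(S['ee_rot'],4),S['contact_force'])
cv2.imwrite('pics/w1.png',I[:,:,::-1])
for n,z in[('rocker_on',50),('strip',0)]:
    for d in env.landmark_of('wrist',n)[:2]:print(n,d,onplane('wrist',d['position'],z,KT).round(1))
h=cv2.cvtColor(I,cv2.COLOR_RGB2HSV);m=cv2.inRange(h,(0,130,60),(8,255,255))|cv2.inRange(h,(172,130,60),(180,255,255))
for c in cv2.findContours(m,0,2)[0]:
    if cv2.contourArea(c)>80:
        b=cv2.minAreaRect(c);print(b,[onplane('wrist',(p[1],p[0]),47,KT).round(1)[:2] for p in [b[0],*cv2.boxPoints(b)]])
```

```text
2.4833 [451.3 197.  201.5] [-4.e-04  5.e-04  1.e+00 -1.e-04] [-0.42567546  0.12080325  0.09253399]
rocker_on {'position': [155.3, 256.0], 'confidence': 0.95} [433.1 199.8  50. ]
strip {'position': [241.2, 240.6], 'confidence': 0.56} [550.3 181.3   0. ]
((79.139404296875, 293.04052734375), (27.534807205200195, 109.1042251586914), 63.93532943725586) [array([592.2,  -2. ]), array([607.6, -68.2]), array([546.1,  52.5]), array([577.1,  62.6]), array([641.8, -60.8])]
((255.2837677001953, 166.2972869873047), (23.67345428466797, 33.04419708251953), 9.462322235107422) [array([444.8, 199.1]), array([459.8, 184.4]), array([426.3, 190.2]), array([430.2, 213.5]), array([463.9, 208.4])]
```

View pics/w1.png

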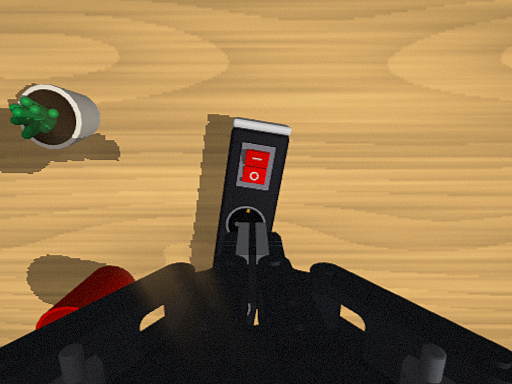

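The wrist view shows the rocker at (166,255), with its "I" face at the outer (top) end and raised. The strip has a yaw of about -9.5° and rocker_on is at about (432,201).

Request:
drive_tool --rows '[21,4,20,0,0,0,0,35,0,0,0,0,35,0,0,0,0,35,0,0,0,0,14,0,0,0,0,0,0,0,0,0,0,0,0]'

```text
time_s: 3.17
ee_pos: [430.1, 202.0, 63.5]
ee_rot: [0.0, -0.001, 1.0, 0.0]
contact_force: [-0.0, 0.4, 0.1]
finger_gap: -0.1
gripper_force: 0.0
```

Request:
drive_tool --rows '[0,0,3,0,0,0,0,3,0,0,0,0,2,0,0,0,0,2,0,0,0,0,2,0,0,0,0,1,0,0,0,0,1,0,0,0,0,0,0,0,0,0,0,0,0]'

```text
time_s: 3.92
ee_pos: [430.3, 201.2, 48.8]
ee_rot: [0.0, -0.0, 1.0, -0.0]
contact_force: [-1.3, 0.1, 1.8]
finger_gap: -0.0
gripper_force: 0.7
```

Request:
drive_tool --rows '[0,0,1,0,0,0,0,1,0,0,0,0,1,0,0,0,0,0,0,0,0,0,0,0,0]'

```text
time_s: 4.33
ee_pos: [430.3, 201.2, 45.8]
ee_rot: [-0.0, -0.0, 1.0, 0.0]
contact_force: [-3.6, 0.1, 7.0]
finger_gap: 0.1
gripper_force: 3.3
```

Request:
drive_tool --rows '[0,0,1,0,0,0,0,1,0,0,0,0,0,0,0,0,0,0,0,0]'

```text
time_s: 4.67
ee_pos: [430.4, 201.4, 45.3]
ee_rot: [0.0, -0.0, 1.0, 0.0]
contact_force: [-14.8, -2.9, 34.1]
finger_gap: -0.0
gripper_force: 16.7
```

The rocker has bottomed. I'll lift and check it.

Request:
drive_tool --rows '[0,0,-10,0,0,0,0,-35,0,0,0,0,-35,0,0,-10,0,-35,0,0,-10,0,-35,0,0,0,0,0,0,0,0,0,0,0,0]'

```text
time_s: 5.25
ee_pos: [451.3, 201.3, 195.0]
ee_rot: [0.002, 0.0, 1.0, 0.001]
contact_force: [0.4, -0.5, -0.6]
finger_gap: -0.2
gripper_force: 0.0
```

Run:
```python
from h import *
KT=cam('wrist');I,D=env.get_image('wrist');print(env.get_state()['ee_pos'])
w0=cv2.imread('pics/w1.png')[100:230,190:320]
cv2.imwrite('pics/w2.png',cv2.resize(np.hstack([w0,I[100:230,190:320,::-1]]),(800,400),interpolation=3))
h=cv2.cvtColor(I,cv2.COLOR_RGB2HSV);m=cv2.inRange(h,(0,130,60),(8,255,255))|cv2.inRange(h,(172,130,60),(180,255,255))
for c in cv2.findContours(m[:,200:300].copy(),0,2)[0]:
    if cv2.contourArea(c)>80:
        b=cv2.minAreaRect(c);print(b,onplane('wrist',(b[0][1],b[0][0]+200),47,KT).round(1))
```

```text
[450.31604595 201.09593283 193.38038052]
((49.716209411621094, 166.7027130126953), (24.002248764038086, 34.03059005737305), 9.462322235107422) [444.4 199.1  47. ]
```

View pics/w2.png

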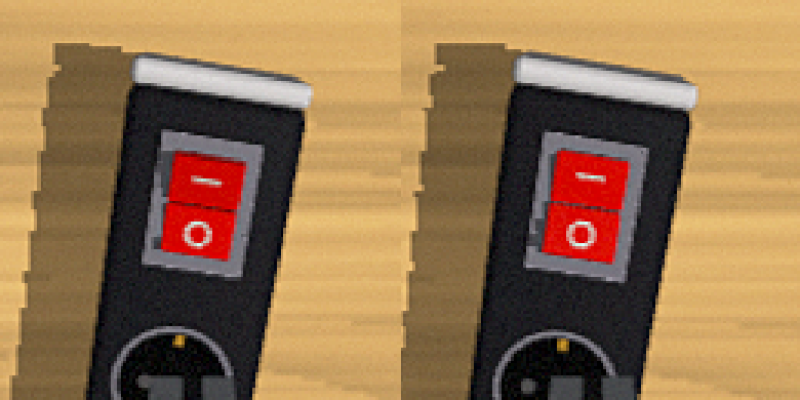

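The shadow has moved from beside the outer face to beside the inner "O" face (right panel), so the rocker is on. The strip has not moved. Next is the machine.

Request:
drive_tool --rows '[0,0,-35,0,0,0,-5,-35,0,0,0,-20,-35,0,0,-3,-35,-30,0,0,-5,-35,-10,0,0,-5,-35,0,0,0,-5,-35,0,0,0,-5,-35,0,0,0,-5,-35,0,0,0,-5,-35,0,0,0]'

```text
time_s: 6.13
ee_pos: [482.7, -67.0, 334.0]
ee_rot: [-0.001, -0.0, 1.0, 0.0]
contact_force: [0.9, 0.9, -0.3]
finger_gap: 0.0
gripper_force: 0.0
```

Request:
drive_tool --rows '[0,-35,0,0,0,0,-35,0,0,0,0,-35,0,0,0,0,-30,0,0,0,0,0,0,0,0,0,0,0,0,0]'

```text
time_s: 6.63
ee_pos: [482.7, -201.3, 333.7]
ee_rot: [-0.001, 0.001, 1.0, 0.001]
contact_force: [0.7, 0.1, -0.2]
finger_gap: 0.1
gripper_force: 0.0
```

```bash
cat > keys.py <<'E'
from h import *
import sys
def keys(out):
    KT=cam('wrist');I,D=env.get_image('wrist');print(np.round(env.get_state()['ee_pos'],1))
    for n,z in[('power_key_top',232.5),('large_key_top',232.5),('small_key_top',232.5),('machine',0)]:
        for d in env.landmark_of('wrist',n)[:2]:
            b=bydepth('wrist',d['position'],D,KT);print(n,d,onplane('wrist',d['position'],z,KT).round(1)[:2],b if b is None else b.round(1))
    h=cv2.cvtColor(I,cv2.COLOR_RGB2HSV)
    for n,m in[('green',cv2.inRange(h,(40,80,40),(85,255,255))),('white',cv2.inRange(h,(0,0,130),(180,60,255)))]:
        for c in cv2.findContours(m,0,2)[0]:
            if 100<cv2.contourArea(c)<3000:
                b=cv2.minAreaRect(c);p=(b[0][1],b[0][0]);q=bydepth('wrist',p,D,KT);print(n,np.round(p),np.round(b[1]),onplane('wrist',p,232.5,KT).round(1)[:2],q if q is None else q.round(1))
    cv2.imwrite(out,I[:,:,::-1])
keys(sys.argv[1])
E
python3 keys.py pics/w3.png
```

```text
[ 482.9 -200.3  334.2]
power_key_top {'position': [168.6, 234.6], 'confidence': 0.76} [ 466.9 -215.8] [ 467.  -215.8  231.9]
large_key_top {'position': [165.2, 185.4], 'confidence': 0.86} [ 464.  -256.6] [ 464.1 -256.8  231.7]
small_key_top {'position': [173.2, 290.7], 'confidence': 0.71} [ 470.9 -168.9] [ 470.9 -168.9  232.3]
green [168. 236.] [26. 26.] [ 466.4 -214.6] [ 466.5 -214.6  231.8]
green [ 87. 410.] [26. 31.] [402.  -78.8] [392.9   5.2  66.2]
white [271. 490.] [29. 29.] [563.4  17.5] [660.1 160.8  73.4]
white [258. 292.] [22. 18.] [ 549.7 -165. ] [ 549.5 -165.1  232.9]
white [253. 190.] [28. 62.] [ 544.6 -257.3] [ 548.8 -259.1  224.5]
white [203. 504.] [26. 14.] [497.4  15.9] [555.  168.8  61.5]
white [172. 290.] [19. 21.] [ 470.3 -169.9] [ 470.3 -169.9  232.2]
white [165. 183.] [28. 30.] [ 463.5 -258.7] [ 463.7 -258.9  231.5]
white [136. 184.] [23. 17.] [ 440.  -256.3] [ 440.6 -257.8  225.8]
white [ 89. 400.] [43. 48.] [403.6 -86.1] [396.2 -13.3  79.2]
```

View pics/w3.png

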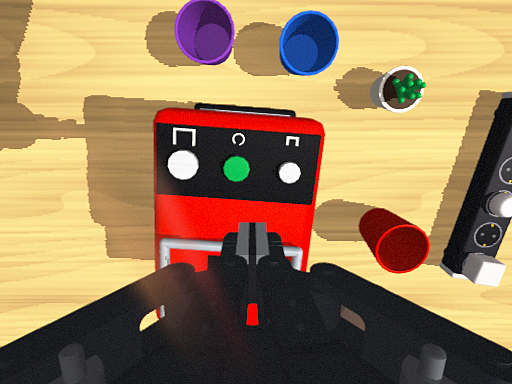

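The wrist view shows the keys in a row: large at (165,183), green at (168,236) and small at (172,290). Green is at (466.5,-214.5), large at (463.6,-258.8).

Request:
drive_tool --rows '[16,-14,10,0,0,0,0,35,0,0,0,0,30,0,0,0,0,15,0,0,0,0,0,0,0,0,0,0,0,0]'

```text
time_s: 7.38
ee_pos: [467.2, -213.8, 246.1]
ee_rot: [-0.0, -0.001, 1.0, 0.0]
contact_force: [0.0, -0.1, 1.1]
finger_gap: -0.1
gripper_force: 0.0
```

Request:
drive_tool --rows '[0,0,4,0,0,0,0,4,0,0,0,0,2,0,0,0,0,2,0,0,0,0,1,0,0,0,0,1,0,0,0,0,0,0,0,0,0,0,0,0]'

```text
time_s: 8.05
ee_pos: [467.1, -214.3, 231.9]
ee_rot: [0.0, -0.0, 1.0, -0.0]
contact_force: [0.1, 0.1, 0.7]
finger_gap: 0.1
gripper_force: 0.4
```

Request:
drive_tool --rows '[0,0,1,0,0,0,0,1,0,0,0,0,1,0,0,0,0,1,0,0,0,0,0,0,0,0,0,0,0,0]'

```text
time_s: 8.55
ee_pos: [467.2, -214.4, 228.5]
ee_rot: [0.0, -0.0, 1.0, -0.0]
contact_force: [-3.3, 3.0, 9.0]
finger_gap: 0.0
gripper_force: 4.8
```

Request:
drive_tool --rows '[0,0,1,0,0,0,0,0,0,0,0,0,0,0,0]'

```text
time_s: 8.8
ee_pos: [467.2, -214.4, 228.4]
ee_rot: [0.001, -0.0, 1.0, -0.0]
contact_force: [-6.3, 3.1, 18.2]
finger_gap: 0.2
gripper_force: 9.0
```

The green key is fully in. Now the large key.

Request:
drive_tool --rows '[0,0,-10,0,0,0,0,-10,0,0,3,-22,0,0,0,0,-22,0,0,0,0,0,0,0,0,0,0,6,0,0,0,0,6,0,0,0,0,3,0,0,0,0,0,0,0,0,0,0,0,0]'

```text
time_s: 9.63
ee_pos: [464.1, -257.8, 231.8]
ee_rot: [-0.0, -0.0, 1.0, 0.0]
contact_force: [-1.1, 1.5, 3.2]
finger_gap: 0.0
gripper_force: 1.1
```

Request:
drive_tool --rows '[0,0,1,0,0,0,0,1,0,0,0,0,1,0,0,0,0,1,0,0,0,0,0,0,0,0,0,0,0,0]'

```text
time_s: 10.13
ee_pos: [464.3, -258.1, 228.5]
ee_rot: [0.0, -0.0, 1.0, 0.0]
contact_force: [-2.1, 5.0, 9.0]
finger_gap: 0.2
gripper_force: 4.6
```

Request:
drive_tool --rows '[0,0,0.5,0,0,0,0,0,0,0,0,0,-10,0,0,0,0,-35,0,0,-5,15,-35,0,0,-10,30,-25,0,0,0,0,0,0,0,0,0,0,0,0,0,0,0,0,0]'

```text
time_s: 10.88
ee_pos: [478.9, -213.5, 331.5]
ee_rot: [-0.0, -0.0, 1.0, 0.0]
contact_force: [-0.2, -0.7, 0.0]
finger_gap: 0.1
gripper_force: 0.0
```

```bash
python3 keys.py pics/w4.png
python3 - <<'E'
from h import *
I,D=env.get_image('scene');a=cv2.imread('pics/scene0.png')
cv2.imwrite('pics/cmp.png',np.vstack([np.hstack([a[110:350,120:400],I[110:350,120:400,::-1]]),cv2.resize(cv2.imread('pics/w4.png')[100:220,130:340],(560,320))]))
print(env.get_state()['contact_force'])
E
```

```text
[ 478.7 -213.7  331.1]
power_key_top {'position': [173.7, 251.4], 'confidence': 0.72} [ 467.1 -214.1] [ 468.2 -214.1  227.8]
large_key_top {'position': [169.6, 195.1], 'confidence': 0.74} [ 463.8 -260.6] [ 463.9 -260.7  232. ]
small_key_top {'position': [176.4, 304.2], 'confidence': 0.73} [ 469.4 -170.2] [ 469.5 -170.1  232.1]
green [172. 251.] [25. 25.] [ 466.1 -214.8] [ 467.1 -214.9  228.3]
green [ 90. 420.] [27. 32.] [400.5 -84.2] [393.    4.5  67.7]
white [274. 498.] [28. 30.] [560.7  11.1] [659.3 159.5  73.5]
white [256. 300.] [32. 18.] [ 542.4 -170.3] [ 540.7 -170.9  235.6]
white [252. 197.] [19. 48.] [ 539.5 -262.7] [ 537.6 -261.9  236.1]
white [178. 304.] [19. 21.] [ 470.3 -169.9] [ 470.5 -169.7  231.8]
white [169. 197.] [28. 30.] [ 463.2 -259. ] [ 463.5 -259.2  231.5]
white [141. 199.] [22. 17.] [ 440.1 -256.7] [ 440.9 -257.9  225.7]
white [115. 254.] [90.  3.] [ 419.7 -212.1] [ 426.4 -210.7   41.6]
white [ 92. 410.] [43. 48.] [402.  -91.8] [396.1 -14.4  79.7]
[ 0.19996451 -0.09803985 -0.14129382]
```

View pics/cmp.png

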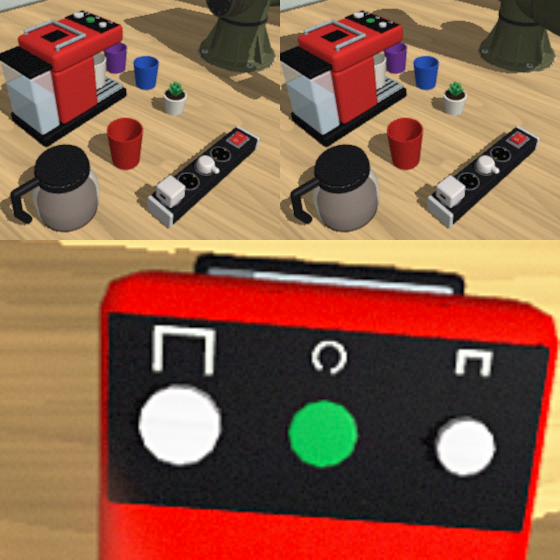

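The two scene pictures match, so nothing has shifted. The green key's depth is 228 mm (in), and both cup keys are back up at about 232 mm.

```bash
python3 -c "
from plant import env
print(env.hand_in())"
```

```text
the job is handed in; nothing more can be done
None
```

The job is handed in, with no verdict returned: the rocker is on, the green key is in, the large-cup key was pressed fully and came back up, and nothing else moved in the final pictures.

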